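# Close up a specimen transport case

### The arm

A 6-joint arm with a two-finger parallel gripper is mounted at the origin on a cart in front of the work surface, level with it; the furniture and walls round the work are solid. World frame = base frame: x ahead of the robot, y to its left, z up, the work surface at z = 0. Lengths are in m, angles in rad, forces in N, time in s.
With the tool pointing down it reaches from about 0.35 to 0.775 m from the base axis. Payload 7.3 kg.
Tool frame: the origin (TCP) lies at the very end of the fingers, on their centre line; the grasp point (between the pads) lies 19 mm behind it; z points along the fingers, y is the line along which they close (so a half turn about z gives the same grasp; the last joint's range is limited). The gripper opens to 92 mm and grips with 3 to 60 N. Pads are 19 mm wide; open, the fingers measure 130 mm over their backs; the gripper's body (75 mm by 190 mm) begins 47 mm behind the grasp point.
Start: joints at [-1.29, 0.342, 1.524, -0, 1.275, -0.146], TCP at [0.217, -0.478, 0.202] pointing down, gripper open.
Joint ranges: [-2.53, 2.53], [-0.77, 2.02], [0.04, 2.7], [-1, 4.14], [0.28, 2.66], [-3.11, 3.11]. Speed limits (rad/s): [2.57, 2.57, 3.14, 3.14, 3.14, 3.14].

### API

Orientations are given as a 3x3 rotation matrix whose columns are the frame's x, y, z axes.
In Python, from plant import sensors, snapshot, get_calibration, hand_in gives the robot as it stands.
- The arm moves only by the tool carry_out, never from a script. Its arguments are lists of equal length, an entry for each row: "rotation": the turn, a rotation vector about the tool's x, y, z normalised to -1 to 1, where 1 is 180 degrees, a list of three; "slide": the shift along the tool's x, y, z normalised to -1 to 1, where 1 is 300 mm, a list of three; "grip": the opening, from -1 (shut) to 1 (fully open). In form: {"rotation": [[wx, wy, wz], ...], "slide": [[dx, dy, dz], ...], "grip": [grip, ...]}. A call has 1 to 8 rows; each row is the pose to reach, as a shift and turn from the pose commanded when the call began, along the tool's axes at that moment, turning the shorter way round; what a row does not reach only later rows make up. A row lasts 1/10 s, in which the tool goes at most 50 mm and 8.59 degrees, less where a joint would pass 70% of its speed; a pose out of reach is approached as far as the arm can. A call with a number of a shift or a turn outside -1 to 1 is refused whole. A call with a gripper value outside its range is refused whole. The fingers move at their own pace and stop on an object; "squeeze" is the grip in N (left out, the last holds). Time passes only in rows, so rows that repeat a pose let the fingers close. It gives the time, the measured TCP pose, the force, the opening and the grip force at its end, in the units of the state.
- sensors.state(): the state, without advancing time (a new reading comes with each control period).
- snapshot(name): name is "side" or "top" or "wrist"; returns the picture (420x560x3 uint8, red, green, blue); there is no depth.
- get_calibration(name): a dict with "fx", "fy", "cx", "cy" (pixels), "dist" ([k1, k2, p1, p2, k3] as OpenCV has them; the pictures are not rectified), "R" (3x3) and "t" (3): a world point X has camera coordinates R X + t. Camera axes: x right, y down, z forward; pixel columns grow to the right and rows downward; lengths in m; the calibration is good to about 2 mm. A picture is of the moment at which its call begins: read the wrist's pose just before it. get_calibration takes no time and is no camera call; for the wrist camera it gives the pose at the moment of the call.
- hand_in(): hands the job in; it is judged then, once.
The state is a dict: "clock": time; "q": joint angles; "joint_velocities": joint speeds; "joint_torque": joint torques, N m; "tcp_pos": TCP position; "ee_rot": TCP orientation; "ft_force": force on the tool from outside, world axes, zero at the start; "wrist_torque": the same for the moment, N m; "gripper_width": finger opening in m; "grasp_force": force on a finger pad.
Only numpy, scipy, OpenCV 4.12 (cv2) and the standard library are available. Lean on these libraries where they do the work, as an engineer would, in place of code of your own. Each camera call takes 0.05 s, during which the arm holds its last target. There are 200 camera calls.

### The job

Get the specimen case ready for the courier: push the two upright clear flaps all the way down over the tubes and the carton, and only then swing the orange lid shut over them without slamming it and press it down until the latch snaps home. All of it is pushing with the fingertips: leave the tubes and the carton lying in the case, do not pick anything up, and do not disturb the things standing round the case.

Things in the scene. Friction and masses are not known exactly. Their poses are not given: they have to be found in the camera images.
- case: Specimen transport case, grey lower half, 170 (its x) x 260 (its y) x 46 mm, walls 4 mm, heavy, does not slide. Origin at the centre of its underside; x points away from the robot to the lid's hinge, y to the left (yaw within 0.4 rad). Left bay: foam cradle for tubes; right bay: a flat carton; each has a flap. A black carrying bar stands 20 mm out from the right wall.
- left_flap (a joint): Left flap, clear with a blue frame. 0: flat over the tubes, its face 36 mm above the worktop, free edge at case y = +10 mm; pi/2: upright, free edge 147 mm above the worktop; more: leaning outward. Range 0 to 1.75, starts at 1.20 to 1.70. Friction hinge: it stays wherever it is left (about 1 N at the edge moves it), neither falls nor springs back.
- left_flap_hinge (a point): Middle of the left flap's hinge line, inside the left wall at case x = 0, y = +122, z = 34.5 mm; the line runs along the case's x.
- left_flap_edge (a point): Middle of the left flap's free edge, in mid-sheet, 112 mm from its hinge line. The flap is 128 mm along the hinge and 4 mm thick; a blue finger tab 44 mm wide sticks out 8 mm beyond this point.
- right_flap (a joint): Right flap, clear with a blue frame. 0: flat over the carton, its face 36 mm above the worktop, free edge at case y = -10 mm; pi/2: upright, free edge 147 mm above the worktop; more: leaning outward. Range 0 to 1.75, starts at 1.20 to 1.70. Friction hinge: it stays wherever it is left (about 1 N at the edge moves it), neither falls nor springs back.
- right_flap_hinge (a point): Middle of the right flap's hinge line, inside the right wall at case x = 0, y = -122, z = 34.5 mm; the line runs along the case's x.
- right_flap_edge (a point): Middle of the right flap's free edge, in mid-sheet, 112 mm from its hinge line. The flap is 128 mm along the hinge and 4 mm thick; a blue finger tab 44 mm wide sticks out 8 mm beyond this point.
- lid (a joint): Orange lid, 170 x 260 mm, 20 mm deep, with a smooth flat outer face. 0: shut, seated on the rim, outer face 66 mm above the worktop; pi/2: upright, outer face turned away from the robot. Range 0 to 1.85, starts at 1.35 to 1.75. Stiff friction hinge: it stays wherever it is left (2 to 3 N at the edge moves it). It cannot pass through a standing flap.
- lid_hinge (a point): Middle of the lid's hinge line, on the far wall at case x = +89, y = 0, z = 46 mm; the line runs along the case's y.
- lid_edge (a point): Middle of the lid's free edge, on its outer face: 174 mm from the hinge line along the lid and 20 mm off it towards the outer side. With the lid shut it lies over the front wall at case x = -85 mm, 66 mm above the worktop.
- latch (a joint): Black sprung snap latch, 46 mm wide, on the middle of the front wall, 12 mm out, top 60 mm high; needs no handling. 0: at rest. A bead on the lid meets its nose with the lid still 0.06 rad open (front edge 10 mm high), pushes it aside by 0.05 rad and snaps under it: this takes about 13 N down on the lid near its front edge. It then holds the lid shut.
- sample_tube_1: Capped blood tube (red cap) lying in a groove of the cradle along the case's x, 100 mm long, 18 mm across the cap; tops 30 mm above the worktop. Origin at its closed end, far from the robot.
- sample_tube_2: Capped blood tube (red cap) lying in a groove of the cradle along the case's x, 100 mm long, 18 mm across the cap; tops 30 mm above the worktop. Origin at its closed end, far from the robot.
- sample_tube_3: Capped blood tube (violet cap) lying in a groove of the cradle along the case's x, 100 mm long, 18 mm across the cap; tops 30 mm above the worktop. Origin at its closed end, far from the robot.
- flat_carton: Flat white carton, 54x89x22 mm, lying in the right half of the case, below the rim. Origin at the centre of its underside.
- kidney_dish: Bystander: grey metal kidney dish (does not move), 109x215x38 mm, left of the case, beside the white centrifuge (0.25 m high, from y = +0.40 m to the left). Origin at the centre of its underside.
- forceps: Bystander: steel forceps lying flat, 147 mm long, left of and behind the case. Origin at the centre of its underside.
- amber_bottle: Bystander: small amber bottle, 34 mm across, 68 mm high, right of the case. Origin at the centre of its underside.
- white_bottle: Bystander: small white bottle, 36 mm across, 62 mm high, right of the case. Origin at the centre of its underside.
- swab_cup: Bystander: small glass cup of swabs, 47 mm across, 54 mm high, right of the case. Origin at the centre of its underside.
- ointment_tube: Bystander: white ointment tube with a green cap lying flat, 101 mm long, 27 mm high, right of the case. Origin at the centre of its underside.

How it is judged:
On the way, in this order (a step that is already met when the one before it is completed fails the run):
1. both flaps are folded fully down (within 0.06 rad of flat) while the lid is still open (more than 1.0 rad) (value of joint each of left_flap, right_flap below 0.06 rad and value of joint lid above 1 rad), for 0.2 s.
2. the lid is shut and latched (within 0.03 rad of home) (value of joint each of lid, latch below 0.03 rad), for 0.2 s.
At the end, for the whole second after the job is handed in: Both flaps lie flat (under 0.06 rad), the lid is shut (under 0.03 rad), at rest and held by the latch (latch under 0.03 rad); tubes, carton and bystanders are within 30 mm of where they were (all of step 2 and value of joint each of left_flap, right_flap below 0.06 rad and velocity of joint lid between -0.05 and 0.05 rad/s and not (distance of sample_tube_1 from where it was at the start of the episode above 0.03 m) and not (distance of sample_tube_2 from where it was at the start of the episode above 0.03 m) and not (distance of sample_tube_3 from where it was at the start of the episode above 0.03 m) and not (distance of flat_carton from where it was at the start of the episode above 0.03 m) and not (distance of forceps from where it was at the start of the episode above 0.03 m) and not (distance of amber_bottle from where it was at the start of the episode above 0.03 m) and not (distance of white_bottle from where it was at the start of the episode above 0.03 m) and not (distance of swab_cup from where it was at the start of the episode above 0.03 m) and not (distance of ointment_tube from where it was at the start of the episode above 0.03 m)); the robot touches nothing.
It fails at once if the lid is swung down (below 0.9 rad) while a flap still stands up (over 0.15 rad) (value of joint lid below 0.9 rad and value of joint any of left_flap, right_flap above 0.15 rad).
It fails at once if the lid is slammed (faster than 3 rad/s while more than 0.2 rad open) (value of joint lid above 0.2 rad and velocity of joint lid below -3 rad/s).
It fails at once if a tube or the carton in the case is picked up or shifted by more than 30 mm (distance of any of sample_tube_1, sample_tube_2, sample_tube_3, flat_carton from where it was at the start of the episode above 0.03 m).
It fails at once if a thing standing round the case is picked up or moved by more than 30 mm (distance of any of forceps, amber_bottle, white_bottle, swab_cup, ointment_tube from where it was at the start of the episode above 0.03 m).
It also fails if it takes over 72 s, if anything falls off the work surface, if the arm or the gripper's body presses on something with over 40 N, if the wrist force passes 120 N, or if a joint passes its speed limit or range.

## Working session

There is one attempt and no reset: what is moved stays moved. The work goes in short steps, Python scripts to look and compute and a tool call to move; the robot and the scene stay as the last step left them, time stands still between calls to the robot, and variables do not carry over. Pictures are saved under pics/ and viewed, at most 10 in all, crops included, and the job is handed in when it is done.

Besides the shell and the picture viewer there is one more tool, called in YAML: its name, and indented under it one key for each argument. carry_out: Moves the arm, as the interface text tells. Scaled input: -1 to 1 covers 300 mm each way for a shift and 180 degrees each way for a turn. Its arguments: {"type":"object","properties":{"rotation":{"type":"array","items":{"type":"array","items":{"type":"number"}}},"slide":{"type":"array","items":{"type":"array","items":{"type":"number"}}},"grip":{"type":"array","items":{"type":"number"}},"squeeze":{"type":"number"}},"required":["rotation","slide","grip"]}

```bash
mkdir -p pics; ls; python3 - <<'E'
from plant import *
import cv2
for n in("top","side"):
    cv2.imwrite(f"pics/{n}0.png",snapshot(n)[:,:,::-1])
    c=get_calibration(n);print(n,c)
s=sensors.state();print(s)
E
```

```text
pics
top {'fx': 529.8980907812116, 'fy': 529.8980907812116, 'cx': 282.7633002186184, 'cy': 203.0961426414517, 'dist': array([0.00977856, 0.        , 0.        , 0.        , 0.        ]), 'R': array([[ 0.02345644, -0.99967772, -0.0097086 ],
       [-0.98879384, -0.02176672, -0.14769209],
       [ 0.14743316,  0.01306414, -0.98898574]]), 't': array([-0.03319265,  0.54604318,  1.52183826])}
side {'fx': 465.17992478575445, 'fy': 465.17992478575445, 'cx': 277.4692329398588, 'cy': 207.9047260843328, 'dist': array([0.03553168, 0.        , 0.        , 0.        , 0.        ]), 'R': array([[ 0.9901984 , -0.1396574 ,  0.00171304],
       [-0.09714928, -0.6975158 , -0.70995332],
       [ 0.10034511,  0.70282823, -0.70424665]]), 't': array([-0.55922391,  0.08542955,  1.35440362])}
{'clock': 0.1, 'q': array([-1.29001195e+00,  3.42675135e-01,  1.52491716e+00,  2.85144537e-05,
        1.27538807e+00, -1.45969541e-01]), 'joint_velocities': array([ 0.00026617, -0.00353453, -0.00347586, -0.00095926,  0.00034735,
       -0.00139261]), 'joint_torque': array([ 2.97969935e-03, -4.31999695e+01, -2.44695836e+01,  7.19019002e-02,
        5.25513757e-02, -4.12522070e-05]), 'tcp_pos': array([ 0.21724101, -0.47751588,  0.20110453]), 'ee_rot': array([[ 9.10317639e-01,  4.13910217e-01, -3.58335554e-04],
       [ 4.13910309e-01, -9.10316680e-01,  1.34092117e-03],
       [ 2.28822140e-04, -1.36898297e-03, -9.99999037e-01]]), 'ft_force': array([ 0.27040222,  0.78978121, -0.28532863]), 'wrist_torque': array([0.00154014, 0.00664385, 0.03365414]), 'grasp_force': 0.0, 'gripper_width': 0.09176854996750977}
```

View pics/top0.png

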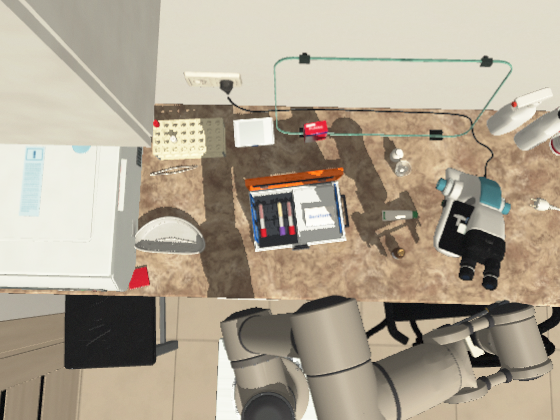

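View pics/side0.png

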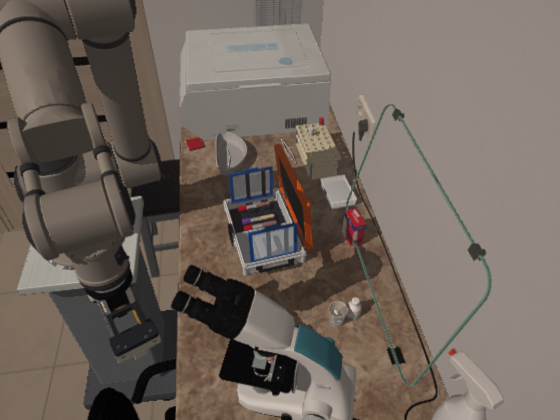

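The top view shows the case around (297,215) with the lid at (295,180). The side view shows the flaps at (252,185) and (273,243). I'll zoom in on the case in both.

```bash
python3 - <<'E'
import cv2
a=cv2.imread("pics/top0.png")[155:265,230:370];cv2.imwrite("pics/tz.png",cv2.resize(a,None,fx=5.4,fy=5.4,interpolation=2))
a=cv2.imread("pics/side0.png")[135:285,210:330];cv2.imwrite("pics/sz.png",cv2.resize(a,None,fx=4,fy=4,interpolation=2))
E
```

```text
(no output)
```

View pics/tz.png

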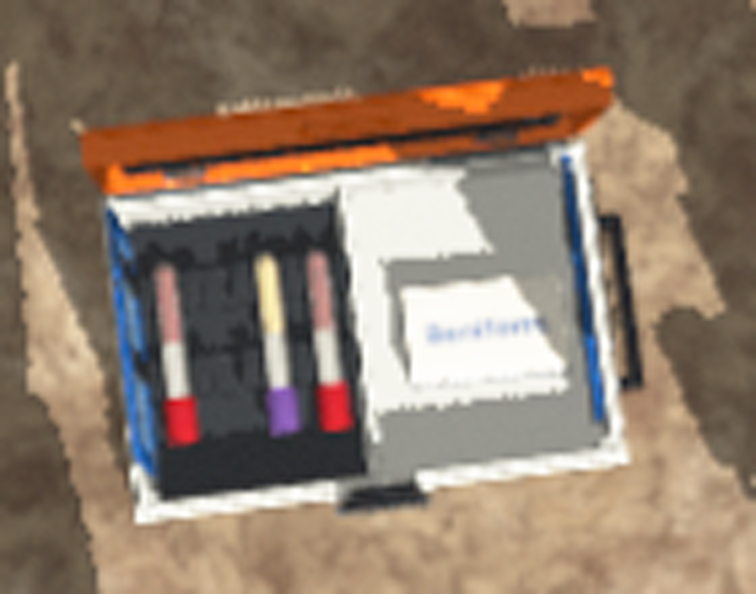

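View pics/sz.png

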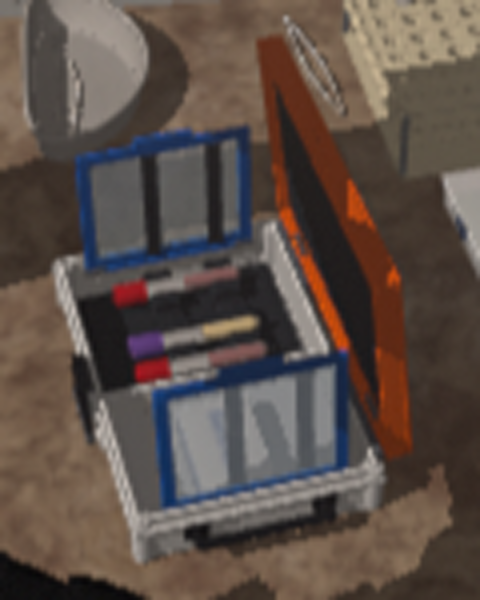

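Keypoints read from the crops, in crop pixels. Top: case bottom front corners (137,522) and (630,462), rear rim corners (106,198) and (583,145), lid edge (82,130) to (612,68). Side: left flap edge (77,160) to (249,126), right flap edge (153,392) to (347,352), lid edge (283,37) to (403,278). I'll fit the poses and joint angles to these.

```bash
cat > h.py <<'E'
import numpy as np,cv2
from scipy.optimize import least_squares
from plant import *
def c2w(p,P):
    c,s=np.cos(p[2]),np.sin(p[2]); P=np.atleast_2d(P)
    return np.c_[p[0]+c*P[:,0]-s*P[:,1],p[1]+s*P[:,0]+c*P[:,1],P[:,2]]
def lidp(a,y,r=.174,o=.020): return [.089-r*np.cos(a)+o*np.sin(a),y,.046+r*np.sin(a)+o*np.cos(a)]
def flap(sg,a,x,r=.112): return [x,sg*(.122-r*np.cos(a)),.0345+r*np.sin(a)]
def proj(n,W):
    c=get_calibration(n);K=np.array([[c['fx'],0,c['cx']],[0,c['fy'],c['cy']],[0,0,1]])
    return cv2.projectPoints(W,cv2.Rodrigues(c['R'])[0],c['t'],K,c['dist'])[0][:,0]
def tp(u,v):return [230+(u+.5)/5.4-.5,155+(v+.5)/5.4-.5]
def sp(u,v):return [210+(u+.5)/4-.5,135+(v+.5)/4-.5]
E
python3 - <<'E'
from h import *
def model(p):
    T=[[-.085,.13,0],[-.085,-.13,0],[.085,-.13,.046],[.085,.13,.046],lidp(p[3],.13),lidp(p[3],-.13)]
    S=[[-.085,.13,.046],[-.085,-.13,.046],[-.085,-.13,0],flap(1,p[4],-.064),flap(1,p[4],.064),flap(-1,p[5],-.064),flap(-1,p[5],.064),lidp(p[3],.13),lidp(p[3],-.13)]
    return np.r_[proj("top",c2w(p,T)),proj("side",c2w(p,S))]
obs=np.array([tp(137,522),tp(630,462),tp(583,145),tp(106,198),tp(82,130),tp(612,68),
 sp(58,264),sp(135,518),sp(140,560),sp(77,160),sp(249,128),sp(153,392),sp(347,354),sp(283,37),sp(403,278)])
r=least_squares(lambda p:(model(p)-obs).ravel(),[.57,-.03,.1,1.5,1.5,1.5],loss='soft_l1')
print(r.x.round(4));print((model(r.x)-obs).round(1))
p=r.x
for n,q in dict(lf=flap(1,p[4],0),rf=flap(-1,p[5],0),lid=lidp(p[3],0),hinge=[.089,0,.046],front=[-.085,0,.066]).items(): print(n,c2w(p,q).round(3))
# bottles near
def ray(n,uv,z):
    c=get_calibration(n);K=np.array([[c['fx'],0,c['cx']],[0,c['fy'],c['cy']],[0,0,1]])
    x=cv2.undistortPoints(np.array([[uv]],float),K,c['dist'])[0,0];d=c['R'].T@[x[0],x[1],1];o=-c['R'].T@c['t'];return o+d*(z-o[2])/d[2]
for n,uv,z in [("dish",(170,237),.038),("amber",(400,252),.068),("oint",(400,215),.02),("cup",(402,168),.05),("white",(397,153),.06),("scopeL",(440,225),.1),("red",(315,130),.05)]: print(n,ray("top",uv,z).round(3))
E
```

```text
[ 0.5117 -0.0624  0.1394  1.4643  1.5753  1.4704]
[[ 1.7 -1.3]
 [-3.2 -0.3]
 [-0.6  0. ]
 [ 0.2  0.4]
 [-0.3 -0.3]
 [-0.1 -0.3]
 [-0.2 -1. ]
 [ 0.   1.2]
 [-0.4  1.4]
 [-0.  -0.1]
 [ 0.1  0. ]
 [-0.   0.3]
 [-0.  -0.3]
 [-0.2 -1. ]
 [-0.4  0.9]]
lf [[0.495 0.059 0.146]]
rf [[ 0.527 -0.172  0.146]]
lid [[ 0.601 -0.05   0.221]]
hinge [[ 0.6   -0.05   0.046]]
front [[ 0.428 -0.074  0.066]]
dish [0.439 0.307 0.038]
amber [ 0.409 -0.358  0.068]
oint [ 0.522 -0.369  0.02 ]
cup [ 0.658 -0.37   0.05 ]
white [ 0.7   -0.354  0.06 ]
scopeL [ 0.485 -0.464  0.1  ]
red [ 0.768 -0.112  0.05 ]
```

The fit is consistent: case at (0.512, -0.062), yaw 0.139 rad, lid 1.46, flaps 1.58 and 1.47, with mostly sub-pixel to about 1 px residuals. I'll plan the first move, which aligns the tool with the case, shuts the gripper and goes to just outside the right flap.

```bash
cat >> h.py <<'E'
from scipy.spatial.transform import Rotation as Ro
POSE=[.5117,-.0624,.1394]
def Rc():
    c,s=np.cos(POSE[2]),np.sin(POSE[2]);return np.array([[c,s,0],[s,-c,0],[0,0,-1.]])
def rows(W):
    s=sensors.state();R=s['ee_rot']
    print('rot',(Ro.from_matrix(R.T@Rc()).as_rotvec()/np.pi).round(4))
    for w in W: print((R.T@(np.array(w)-s['tcp_pos'])/.3).round(3).tolist())
def here():
    s=sensors.state();R=Rc();d=s['tcp_pos']-[POSE[0],POSE[1],0];v=R.T@d
    print('t',round(s['clock'],2),'case xyz mm',(np.array([v[0],-v[1],-v[2]])*1e3).round(1),'rot',(Ro.from_matrix(s['ee_rot'].T@Rc()).as_rotvec()/np.pi).round(4),'F',s['ft_force'].round(1),'w',round(s['gripper_width'],3))
E
python3 - <<'E'
from h import *
rows([[.29,-.30,.25],c2w(POSE,[-.02,-.175,.25])[0],c2w(POSE,[-.02,-.175,.125])[0]]);here()
E
```

```text
rot [-0.0004 -0.      0.0915]
[0.466, -0.438, -0.162]
[1.237, -0.313, -0.162]
[1.237, -0.312, 0.254]
t 0.1 case xyz mm [-349.3 -370.2  201.1] rot [-0.0004 -0.      0.0915] F [ 0.3  0.8 -0.3] w 0.092
```

carry_out:
  rotation:
    - [0,0,0.0915]
    - [0,0,0.0915]
    - [0,0,0.0915]
    - [0,0,0.0915]
    - [0,0,0.0915]
    - [0,0,0.0915]
    - [0,0,0.0915]
    - [0,0,0.0915]
  slide:
    - [0.466,-0.438,-0.162]
    - [0.466,-0.438,-0.162]
    - [0.466,-0.438,-0.162]
    - [0.466,-0.438,-0.162]
    - [0.466,-0.438,-0.162]
    - [0.466,-0.438,-0.162]
    - [0.466,-0.438,-0.162]
    - [0.466,-0.438,-0.162]
  grip: [-1,-1,-1,-1,-1,-1,-1,-1]

```text
clock: 0.9
tcp_pos: [0.2897, -0.3012, 0.2497]
ee_rot: [[0.991, 0.137, -0.001], [0.137, -0.991, 0.001], [-0.001, -0.001, -1.0]]
ft_force: [0.4, -0.4, -0.2]
gripper_width: 0.0324
grasp_force: 0.0
```

```bash
python3 -c "
from h import *
here();rows([c2w(POSE,[-.02,-.175,.25])[0],c2w(POSE,[-.02,-.175,.125])[0]])"
```

```text
t 0.9 case xyz mm [-253.  -205.7  249.7] rot [-0.0003  0.0002 -0.0005] F [ 0.4 -0.4 -0.2] w 0.032
rot [-0.0003  0.0002 -0.0005]
[0.777, -0.103, -0.001]
[0.777, -0.103, 0.415]
```

carry_out:
  rotation:
    - [0,0,0]
    - [0,0,0]
    - [0,0,0]
    - [0,0,0]
    - [0,0,0]
    - [0,0,0]
    - [0,0,0]
    - [0,0,0]
  slide:
    - [0.777,-0.103,0]
    - [0.777,-0.103,0]
    - [0.777,-0.103,0]
    - [0.777,-0.103,0]
    - [0.777,-0.103,0]
    - [0.777,-0.103,0.2]
    - [0.777,-0.103,0.3]
    - [0.777,-0.103,0.415]
  grip: [-1,-1,-1,-1,-1,-1,-1,-1]

```text
clock: 1.7
tcp_pos: [0.5159, -0.2379, 0.1225]
ee_rot: [[0.99, 0.138, -0.003], [0.138, -0.99, 0.001], [-0.003, -0.002, -1.0]]
ft_force: [-0.7, -0.6, -0.8]
gripper_width: 0.0006
grasp_force: 0.0
```

```bash
python3 -c "
from h import *
here()
import cv2
a=snapshot('side')[120:300,190:350,::-1];cv2.imwrite('pics/s1.png',cv2.resize(a,None,fx=3.3,fy=3.3,interpolation=2))
# right-flap waypoints in case frame -> slide from (−.020,−.175,.125)
for d in [1.47,1.3,1.1,.9,.7,.5,.3,.15,0]:
    y=-(.141-.09*np.cos(d));z=.0345+.09*np.sin(d)+.002
    print(d,round(y,4),round(z,4),[0,round(-(y+.175)/.3,3),round(-(z-.125)/.3,3)])"
```

```text
t 1.7 case xyz mm [ -20.3 -174.4  122.5] rot [-0.0006  0.0008 -0.0004] F [-0.7 -0.6 -0.8] w 0.001
1.47 -0.1319 0.126 [0, np.float64(-0.144), np.float64(-0.003)]
1.3 -0.1169 0.1232 [0, np.float64(-0.194), np.float64(0.006)]
1.1 -0.1002 0.1167 [0, np.float64(-0.249), np.float64(0.028)]
0.9 -0.0851 0.107 [0, np.float64(-0.3), np.float64(0.06)]
0.7 -0.0722 0.0945 [0, np.float64(-0.343), np.float64(0.102)]
0.5 -0.062 0.0796 [0, np.float64(-0.377), np.float64(0.151)]
0.3 -0.055 0.0631 [0, np.float64(-0.4), np.float64(0.206)]
0.15 -0.052 0.0499 [0, np.float64(-0.41), np.float64(0.25)]
0 -0.051 0.0365 [0, np.float64(-0.413), np.float64(0.295)]
```

View pics/s1.png

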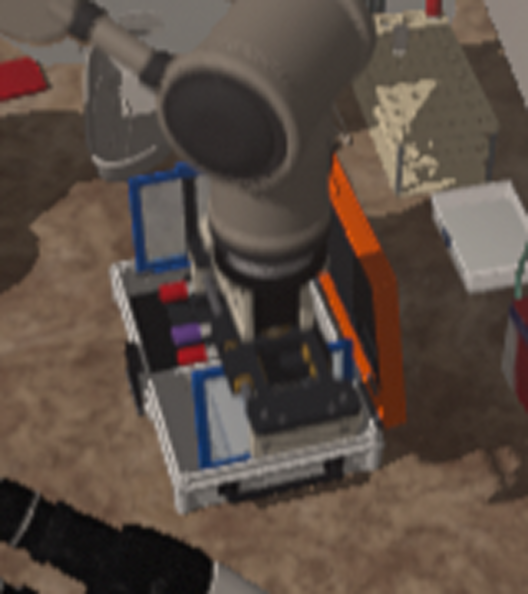

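The gripper is outside the right flap and clear of the lid. Next I push the right flap down along its arc.

carry_out:
  rotation:
    - [0,0,0]
    - [0,0,0]
    - [0,0,0]
    - [0,0,0]
    - [0,0,0]
    - [0,0,0]
    - [0,0,0]
    - [0,0,0]
  slide:
    - [0,-0.1,0]
    - [0,-0.144,0]
    - [0,-0.194,0.005]
    - [0,-0.249,0.025]
    - [0,-0.3,0.055]
    - [0,-0.343,0.1]
    - [0,-0.377,0.15]
    - [0,-0.4,0.2]
  grip: [-1,-1,-1,-1,-1,-1,-1,-1]

```text
clock: 2.55
tcp_pos: [0.4998, -0.1172, 0.065]
ee_rot: [[0.99, 0.14, 0.0], [0.14, -0.99, -0.0], [0.0, 0.0, -1.0]]
ft_force: [0.2, -1.0, 1.4]
gripper_width: 0.0002
grasp_force: 0.4
```

```bash
python3 -c "
from h import *
here()"
```

```text
t 2.55 case xyz mm [-19.4 -52.6  65. ] rot [ 0.     -0.      0.0003] F [ 0.2 -1.   1.4] w 0.0
```

carry_out:
  rotation:
    - [0,0,0]
    - [0,0,0]
    - [0,0,0]
    - [0,0,0]
    - [0,0,0]
    - [0,0,0]
  slide:
    - [0,-0.01,0.04]
    - [0,-0.015,0.07]
    - [0,-0.015,0.09]
    - [0,-0.015,0.1]
    - [0,-0.015,0.104]
    - [0,-0.015,0.104]
  grip: [-1,-1,-1,-1,-1,-1]

```text
clock: 3.15
tcp_pos: [0.4996, -0.1144, 0.0347]
ee_rot: [[0.99, 0.139, 0.0], [0.139, -0.99, -0.0], [0.0, 0.0, -1.0]]
ft_force: [-0.2, 0.1, 0.1]
gripper_width: 0.0004
grasp_force: 0.0
```

```bash
python3 -c "
from h import *
here()"
```

```text
t 3.15 case xyz mm [-19.2 -49.9  34.7] rot [ 0.0001 -0.0001 -0.0001] F [-0.2  0.1  0.1] w 0.0
```

carry_out:
  rotation:
    - [0,0,0]
    - [0,0,0]
    - [0,0,0]
  slide:
    - [0,0,0.004]
    - [0,0,0.007]
    - [0,0,0.007]
  grip: [-1,-1,-1]

```text
clock: 3.45
tcp_pos: [0.4997, -0.1143, 0.0326]
ee_rot: [[0.99, 0.139, 0.001], [0.139, -0.99, -0.0], [0.0, 0.0, -1.0]]
ft_force: [-0.6, -0.0, 0.8]
gripper_width: 0.0006
grasp_force: 0.2
```

```bash
python3 -c "
from h import *
here()
import cv2
a=snapshot('side')[120:300,190:350,::-1];cv2.imwrite('pics/s2.png',cv2.resize(a,None,fx=3.3,fy=3.3,interpolation=2))"
```

```text
t 3.45 case xyz mm [-19.1 -49.7  32.6] rot [ 0.0001 -0.0001 -0.    ] F [-0.6 -0.   0.8] w 0.001
```

View pics/s2.png

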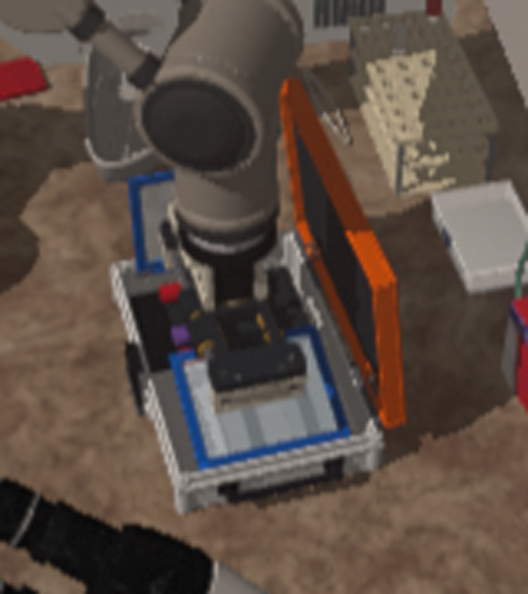

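The right flap is nearly flat. Force is still at hinge-friction level, so I press a bit further until the stop shows.

carry_out:
  rotation:
    - [0,0,0]
    - [0,0,0]
    - [0,0,0]
    - [0,0,0]
  slide:
    - [0,0,0.003]
    - [0,0,0.006]
    - [0,0,0.009]
    - [0,0,0.009]
  grip: [-1,-1,-1,-1]

```text
clock: 3.9
tcp_pos: [0.4994, -0.1141, 0.0296]
ee_rot: [[0.99, 0.139, -0.0], [0.139, -0.99, -0.0], [-0.0, -0.0, -1.0]]
ft_force: [-0.2, -0.1, -0.3]
gripper_width: 0.0005
grasp_force: 0.0
```

```bash
python3 -c "
from h import *
here()
for a in (-.05,0,.05,.1):
  print(a,((proj('side',c2w(POSE,[flap(-1,a,-.064),flap(-1,a,.064),flap(-1,a,-.064,0),flap(-1,a,.064,0)]))-[190,120]+.5)*3.3-.5).round(0).tolist())
import cv2
a=snapshot('side')[160:280,210:330,::-1];cv2.imwrite('pics/s3.png',cv2.resize(a,None,fx=5,fy=5,interpolation=2))"
```

```text
t 3.9 case xyz mm [-19.4 -49.5  29.6] rot [-0.      0.0001 -0.    ] F [-0.2 -0.1 -0.3] w 0.0
-0.05 [[171.0, 382.0], [313.0, 352.0], [201.0, 476.0], [352.0, 443.0]]
0 [[170.0, 377.0], [313.0, 347.0], [201.0, 476.0], [352.0, 443.0]]
0.05 [[170.0, 373.0], [313.0, 343.0], [201.0, 476.0], [352.0, 443.0]]
0.1 [[170.0, 369.0], [314.0, 339.0], [201.0, 476.0], [352.0, 443.0]]
```

View pics/s3.png

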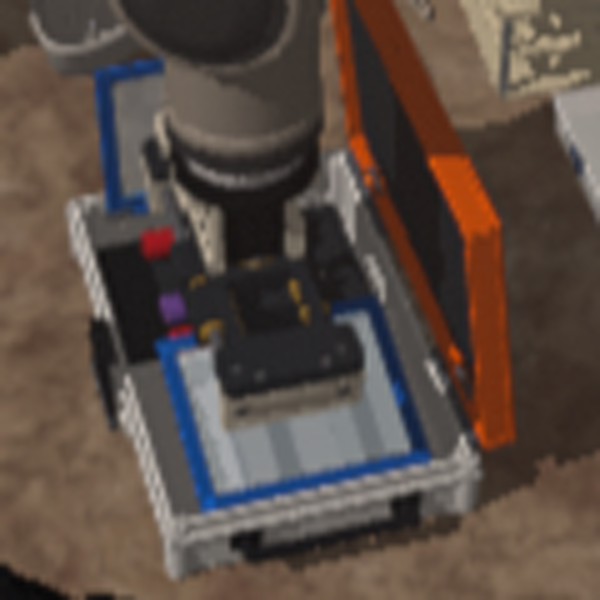

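The right flap's inner edge sits about 3 px above where flat would be, roughly 0.05-0.1 rad open. It moved with the finger between the two pictures, so it isn't on its stop yet. I'll keep pressing in small steps.

carry_out:
  rotation:
    - [0,0,0]
    - [0,0,0]
    - [0,0,0]
    - [0,0,0]
  slide:
    - [0,0,0.004]
    - [0,0,0.008]
    - [0,0,0.008]
    - [0,0,0.008]
  grip: [-1,-1,-1,-1]

```text
clock: 4.35
tcp_pos: [0.4994, -0.1142, 0.0273]
ee_rot: [[0.99, 0.139, -0.0], [0.139, -0.99, -0.0], [-0.0, -0.0, -1.0]]
ft_force: [0.1, 1.0, 0.7]
gripper_width: 0.0003
grasp_force: 0.0
```

```bash
python3 -c "
from h import *
here()
s=sensors.state();print(proj('side',np.array([s['tcp_pos'],s['tcp_pos']+[0,0,.05]])))
import cv2
a=snapshot('side')[:,:,::-1];cv2.imwrite('pics/s4full.png',a)
# blue-frame edges by column
h=cv2.cvtColor(a,cv2.COLOR_BGR2HSV);o=cv2.cvtColor(cv2.imread('pics/side0.png'),cv2.COLOR_BGR2HSV)
m=cv2.inRange(h,(105,120,60),(130,255,255))
for x in range(240,300,4):
  c=np.flatnonzero(m[205:275,x])+205;print(x,c.tolist())
print('pred')
for A in(0,.1): print(proj('side',c2w(POSE,[flap(-1,A,-.064),flap(-1,A,.064),flap(-1,A,-.064,0),flap(-1,A,.064,0)])).round(1).tolist())
"
```

```text
t 4.35 case xyz mm [-19.4 -49.5  27.3] rot [-0.      0.0001 -0.    ] F [0.1 1.  0.7] w 0.0
[[260.08506809 242.54876993]
 [259.63636606 230.49989931]]
240 []
244 [229, 230, 231, 232, 233, 234, 235, 236, 237, 238, 239, 240, 241]
248 [228, 229, 243, 244, 245, 246, 247, 248, 249, 250, 251, 252, 253, 254, 255]
252 [258, 259, 260, 261]
256 [259, 260]
260 [258, 259]
264 [257, 258]
268 [256, 257]
272 [255, 256]
276 [254, 255, 256]
280 [221, 222, 253, 254, 255]
284 [220, 221, 222, 223, 252, 253, 254]
288 [230, 231, 232, 233, 234, 235, 236, 237, 251, 252, 253]
292 [241, 242, 243, 244, 245, 246, 247, 248, 250, 251, 252]
296 []
pred
[[241.3, 234.0], [284.6, 224.9], [250.6, 264.0], [296.4, 253.8]]
[[241.1, 231.5], [284.7, 222.4], [250.6, 264.0], [296.4, 253.8]]
```

```bash
python3 -c "
from h import *
import cv2
S=[('s2',3.3,190,120),('s3',5,210,160)]
def prof(im,f,ox,oy,x):
    r=[]
    for v in np.arange(210,268,.25):
        u=((x-ox+.5)*f-.5,(v-oy+.5)*f-.5); b=cv2.getRectSubPix(im,(1,1),u)[0,0].astype(float); r.append(b[0]-b[2])
    r=np.array(r);v=np.arange(210,268,.25);k=v<229 if x>270 else v<233
    i=np.flatnonzero(r>60);return v[i[0]],v[i[-1]]
L=[('s2',cv2.imread('pics/s2.png'),3.3,190,120),('s3',cv2.imread('pics/s3.png'),5,210,160),('s4',cv2.imread('pics/s4full.png'),1,0,0)]
for n,im,f,ox,oy in L: print(n,[prof(im,f,ox,oy,x) for x in(246,280,282,284)])
w=snapshot('wrist')[:,:,::-1]
a=cv2.resize(cv2.imread('pics/s4full.png')[195:275,230:310],None,fx=3,fy=3,interpolation=2)
c=np.zeros((420,800,3),np.uint8);c[:,:560]=w;c[:240,560:]=a;cv2.imwrite('pics/w.png',c)
"
```

```text
s2 [(np.float64(226.5), np.float64(247.0)), (np.float64(252.75), np.float64(255.0)), (np.float64(252.5), np.float64(254.5)), (np.float64(251.75), np.float64(254.0))]
s3 [(np.float64(227.25), np.float64(247.75)), (np.float64(253.0), np.float64(255.0)), (np.float64(252.5), np.float64(254.5)), (np.float64(252.0), np.float64(254.0))]
s4 [(np.float64(228.0), np.float64(247.5)), (np.float64(253.0), np.float64(255.0)), (np.float64(252.75), np.float64(254.25)), (np.float64(252.0), np.float64(254.0))]
```

View pics/w.png

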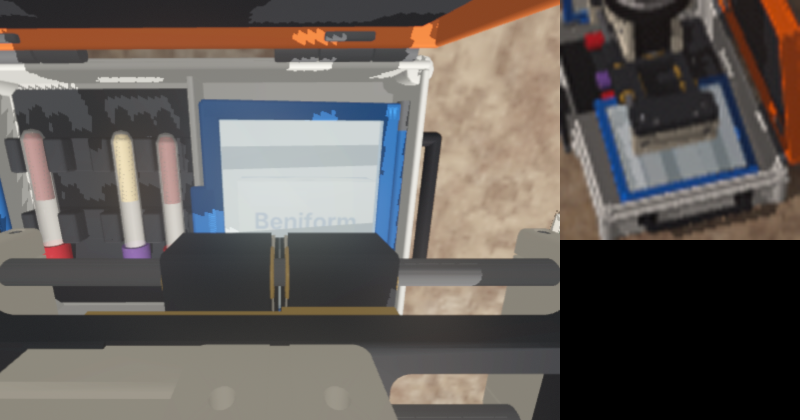

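The wrist and side views show the right flap still slightly open and following the finger. The free-edge row went 226.5 → 227.3 → 228 and should be about 230 when flat. I'll continue until the force rises.

carry_out:
  rotation:
    - [0,0,0]
    - [0,0,0]
    - [0,0,0]
    - [0,0,0]
  slide:
    - [0,0,0.005]
    - [0,0,0.01]
    - [0,0,0.01]
    - [0,0,0.01]
  grip: [-1,-1,-1,-1]

```text
clock: 4.85
tcp_pos: [0.4994, -0.1142, 0.0243]
ee_rot: [[0.99, 0.139, -0.0], [0.139, -0.99, -0.0], [-0.0, 0.0, -1.0]]
ft_force: [0.1, 0.1, 0.4]
gripper_width: 0.0005
grasp_force: 0.0
```

carry_out:
  rotation:
    - [0,0,0]
    - [0,0,0]
    - [0,0,0]
  slide:
    - [0,0,0.005]
    - [0,0,0.007]
    - [0,0,0.007]
  grip: [-1,-1,-1]

```text
clock: 5.15
tcp_pos: [0.4995, -0.1142, 0.0222]
ee_rot: [[0.99, 0.139, -0.0], [0.139, -0.99, -0.0], [-0.0, 0.0, -1.0]]
ft_force: [-0.1, -0.2, -0.0]
gripper_width: 0.0005
grasp_force: 0.0
```

```bash
cat >> h.py <<'E'
def edge(x=246,lo=210,hi=268,im=None):
    im=snapshot('side')[:,:,::-1] if im is None else im
    r=[];V=np.arange(lo,hi,.1)
    for v in V:
        b=cv2.getRectSubPix(im,(1,1),(x,v))[0,0].astype(float); r.append(b[0]-b[2])
    i=np.flatnonzero(np.array(r)>60);return V[i[0]].round(1),V[i[-1]].round(1)
E
python3 -c "
from h import *
here();print(edge(),edge(245))
print(edge(im=cv2.imread('pics/s4full.png')))
s=sensors.state();print(s['joint_torque'],s['q'])
cv2.imwrite('pics/s5full.png',snapshot('side')[:,:,::-1])
"
```

```text
t 5.15 case xyz mm [-19.3 -49.6  22.2] rot [0. 0. 0.] F [-0.1 -0.2 -0. ] w 0.001
(np.float64(229.3), np.float64(248.7)) (np.float64(229.6), np.float64(245.2))
(np.float64(228.0), np.float64(247.7))
[ 9.89946944e-03 -4.58885264e+01 -1.73543090e+01  5.63529774e-02
 -5.86315175e-02  5.99113309e-05] [-3.74369594e-01  5.38757264e-01  1.77910573e+00 -1.56842992e-04
  8.23775808e-01  1.05717710e+00]
```

```bash
python3 -c "
from h import *
c=get_calibration('wrist');C=-c['R'].T@c['t'];C[2]+=.0051;t=-c['R']@C
K=np.array([[c['fx'],0,c['cx']],[0,c['fy'],c['cy']],[0,0,1]])
P=lambda W:cv2.projectPoints(np.array(W,float),cv2.Rodrigues(c['R'])[0],t,K,c['dist'])[0][:,0].round(0).tolist()
tp=sensors.state()['tcp_pos']+[0,0,.0051]
print('cam',C,'tcp',P([tp,tp+[0,0,.02],tp+[0,0,.04]]))
y=Rc()[:,1]
print('tip sides',P([tp+y*.019,tp-y*.019]),P([tp+y*.019+[0,0,.03],tp-y*.019+[0,0,.03]]))
for a in(-.05,0,.05,.1): print(a,P(c2w(POSE,[flap(-1,a,.064),flap(-1,a,.064,0)])),'tab',P(c2w(POSE,[flap(-1,a,.022,.12)])))
print('rim rear right',P(c2w(POSE,[[.085,-.13,.046],[.085,.13,.046]])))
print('divider/tubes')
"
```

```text
cam [ 0.56483263 -0.10513667  0.20882536] tcp [[279.0, 239.0], [279.0, 251.0], [279.0, 266.0]]
tip sides [[308.0, 239.0], [250.0, 239.0]] [[313.0, 258.0], [245.0, 258.0]]
-0.05 [[211.0, 105.0], [407.0, 104.0]] tab [[202.0, 177.0]]
0 [[209.0, 104.0], [407.0, 104.0]] tab [[200.0, 178.0]]
0.05 [[207.0, 103.0], [407.0, 104.0]] tab [[197.0, 180.0]]
0.1 [[205.0, 102.0], [407.0, 104.0]] tab [[195.0, 181.0]]
rim rear right [[437.0, 58.0], [-73.0, 59.0]]
divider/tubes
```

carry_out:
  rotation:
    - [0,0,0]
    - [0,0,0]
    - [0,0,0]
  slide:
    - [0,0,0.005]
    - [0,0,0.007]
    - [0,0,0.007]
  grip: [-1,-1,-1]

```text
clock: 5.6
tcp_pos: [0.4995, -0.1142, 0.0201]
ee_rot: [[0.99, 0.139, -0.0], [0.139, -0.99, -0.0], [-0.0, 0.0, -1.0]]
ft_force: [0.2, -0.6, -0.1]
gripper_width: 0.0006
grasp_force: 0.0
```

```bash
python3 -c "
from h import *
here();print(edge(),edge(245));im=snapshot('side')[:,:,::-1];cv2.imwrite('pics/s6full.png',im)
w=snapshot('wrist')[:,:,::-1];cv2.imwrite('pics/w6.png',w)
m=cv2.inRange(cv2.cvtColor(w,cv2.COLOR_BGR2HSV),(100,150,60),(125,255,255))
for r in(112,150,190,220): x=np.flatnonzero(m[r]);print(r,x.min(),x[x<300].max(),x[x>300].min() if (x>300).any() else 0,x.max())
w0=cv2.imread('pics/w.png')[:,:560];m=cv2.inRange(cv2.cvtColor(w0,cv2.COLOR_BGR2HSV),(100,150,60),(125,255,255))
for r in(112,150,190,220): x=np.flatnonzero(m[r]);print(r,x.min(),x[x<300].max(),x[x>300].min() if (x>300).any() else 0,x.max())
"
```

```text
t 5.6 case xyz mm [-19.3 -49.6  20.1] rot [ 0.  0. -0.] F [ 0.2 -0.6 -0.1] w 0.001
(np.float64(229.9), np.float64(248.6)) (np.float64(230.2), np.float64(245.2))Traceback (most recent call last):
  File "<string>", line 6, in <module>
    for r in(112,150,190,220): x=np.flatnonzero(m[r]);print(r,x.min(),x[x<300].max(),x[x>300].min() if (x>300).any() else 0,x.max())
                                                                      ~~~~~~~~~~~~^^
    return umr_maximum(a, axis, None, out, keepdims, initial, where)
ValueError: zero-size array to reduction operation maximum which has no identity
```

```bash
python3 -c "
import cv2,numpy as np
w=cv2.imread('pics/w6.png');a=cv2.resize(cv2.imread('pics/s6full.png')[190:285,225:315],None,fx=5,fy=5,interpolation=2)
c=np.zeros((600,800,3),np.uint8);c[:475,:450]=a
c[180:442,450:]=cv2.resize(w,(350,262));cv2.imwrite('pics/v9.png',c)"
```

```text
(no output)
```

View pics/v9.png

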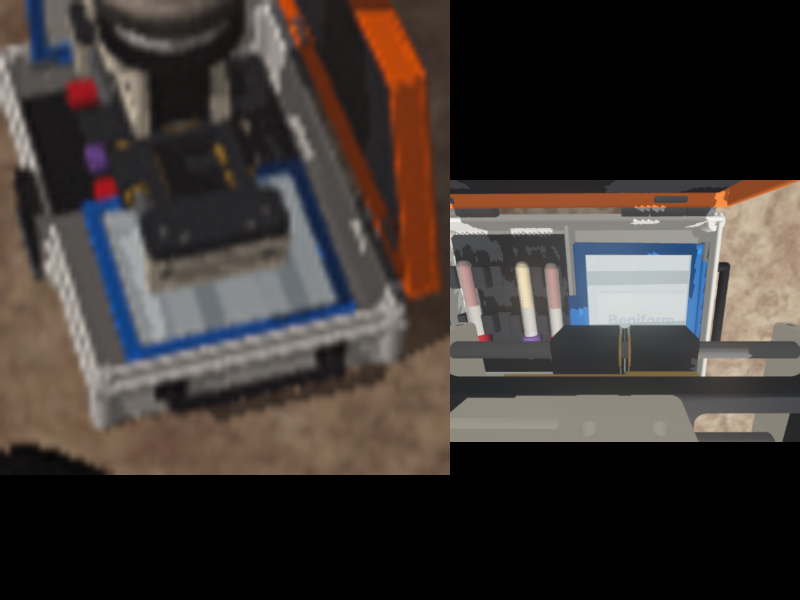

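Side view: the right flap frame lies well below the rim, with its inner front corner at about (242.6,231). The finger hides the rest. I'll lift off to the left side of the case, measure the flap unobstructed, and then do the left flap.

carry_out:
  rotation:
    - [0,0,0]
    - [0,0,0]
    - [0,0,0]
    - [0,0,0]
    - [0,0,0]
    - [0,0,0]
    - [0,0,0]
    - [0,0,0]
  slide:
    - [0,0,-0.16]
    - [0,0,-0.32]
    - [0,0,-0.48]
    - [0,0,-0.64]
    - [0,0,-0.76]
    - [0,-0.15,-0.76]
    - [0,-0.3,-0.76]
    - [0,-0.45,-0.76]
  grip: [-1,-1,-1,-1,-1,-1,-1,-1]

```text
clock: 6.6
tcp_pos: [0.4803, 0.0207, 0.2485]
ee_rot: [[0.991, 0.137, 0.001], [0.137, -0.991, -0.0], [0.001, 0.0, -1.0]]
ft_force: [0.2, -0.1, -0.6]
gripper_width: 0.0008
grasp_force: 0.0
```

carry_out:
  rotation:
    - [0,0,0]
    - [0,0,0]
    - [0,0,0]
    - [0,0,0]
  slide:
    - [0,-0.15,0]
    - [0,-0.3,0]
    - [0,-0.35,0]
    - [0,-0.35,0]
  grip: [-1,-1,-1,-1]

```text
clock: 7.0
tcp_pos: [0.4655, 0.1256, 0.2482]
ee_rot: [[0.99, 0.143, -0.0], [0.143, -0.99, 0.0], [-0.0, -0.0, -1.0]]
ft_force: [-0.5, 0.3, -0.6]
gripper_width: 0.0001
grasp_force: 0.0
```

```bash
python3 -c "
from h import *
here();cv2.imwrite('pics/s7.png',snapshot('side')[:,:,::-1]);cv2.imwrite('pics/w7.png',snapshot('wrist')[:,:,::-1]);cv2.imwrite('pics/t7.png',snapshot('top')[:,:,::-1])
a=cv2.resize(cv2.imread('pics/s7.png')[155:275,222:322],None,fx=5,fy=5,interpolation=2)
c=np.zeros((600,800,3),np.uint8);c[:,:500]=a;c[:225,500:]=cv2.resize(cv2.imread('pics/w7.png'),(300,225))
c[230:560,500:]=cv2.resize(cv2.imread('pics/t7.png')[160:259,270:360],(300,330),interpolation=2);cv2.imwrite('pics/v10.png',c)"
```

```text
t 7.0 case xyz mm [-19.7 192.6 248.2] rot [-0.0001  0.      0.0012] F [-0.5  0.3 -0.6] w 0.0
```

View pics/v10.png

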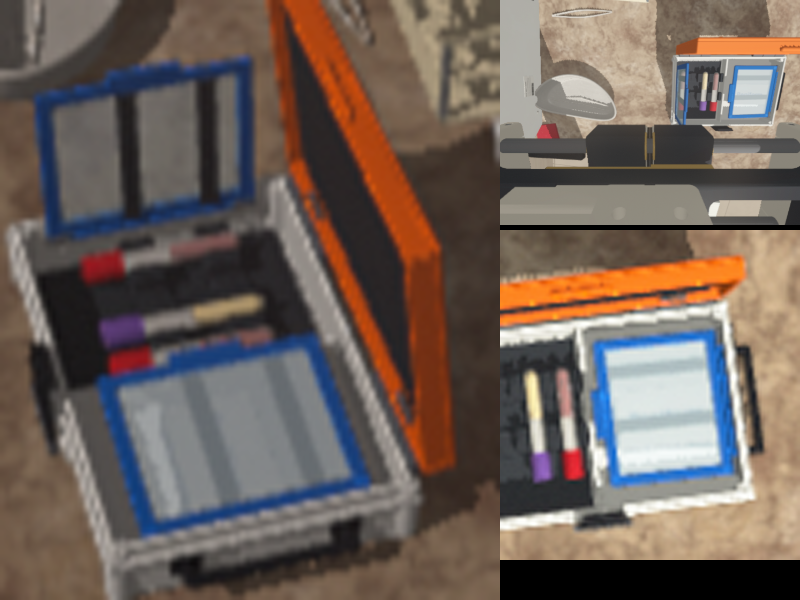

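The view is unobstructed now. In the side image the right flap corners are at about (242,231), (287,222), (250,261) and (295,252). I'll solve for its angle using side, top and wrist together.

```bash
cat >> h.py <<'E'
def quad(im,x0,y0,x1,y1,f=8,seed=None):
    c=cv2.resize(im[y0:y1,x0:x1],None,fx=f,fy=f,interpolation=cv2.INTER_CUBIC).astype(int)
    m=((c[...,0]-c[...,2])>60).astype(np.uint8)
    n,l,st,_=cv2.connectedComponentsWithStats(m);k=1+np.argmax(st[1:,4])
    p=np.argwhere(l==k)[:,::-1].astype(float)
    return (p+.5)/f-.5+[x0,y0]
def corners(p,ax):  # ax: unit image dirs of case +x and +y(left)
    A=np.array(ax);q=p@np.linalg.inv(A) # coords along case x,y
    return np.array([p[np.argmax(q@d)] for d in ([-1,1],[1,1],[-1,-1],[1,-1])])
E
cat > fit.py <<'E'
from h import *
side,top,w=[cv2.imread(f'pics/{n}7.png') for n in'stw']
cs=corners(quad(side,232,212,304,272),[(.978,-.21),(-.26,-.966)])
ct=corners(quad(top,292,180,350,240),[(-.09,-1),(-1,.1)])
cw=corners(quad(w,425,115,540,230),[(.05,-1),(-1,0)])
print(cs.round(1).tolist(),ct.round(1).tolist(),cw.round(1).tolist(),sep='\n')
def P4(p):
    o=[flap(-1,p[3],x,r) for r in(.112,p[4]) for x in(-.064,.064)]
    W=c2w(p,np.array(o));W[:,2]+=.002;return W
def res(p): return np.r_[proj('side',P4(p)+[0,0,0])-cs,proj('top',P4(p))-ct,(proj('wrist',P4(p))-cw)*.5].ravel()
r=least_squares(res,[.512,-.062,.14,.05,.0],loss='soft_l1');print(r.x.round(4));print(r.fun.reshape(-1,2).round(1).tolist())
E
python3 fit.py
```

```text
[[241.3, 230.2], [284.1, 221.6], [250.2, 261.7], [295.2, 251.6]]
[[303.3, 236.4], [297.7, 193.4], [339.4, 232.6], [333.3, 189.4]]
[[425.9, 219.8], [438.4, 122.8], [498.9, 217.9], [516.8, 122.6]]
[ 0.5108 -0.062   0.1428  0.1101  0.0044]
[[-0.6, 0.5], [0.3, -0.0], [-0.2, 0.5], [0.5, 0.3], [-0.4, -0.0], [-0.2, -0.2], [-0.4, -0.2], [-0.1, 0.2], [0.2, 0.4], [0.1, -0.2], [-0.1, 0.0], [-0.2, -0.0]]
```

The fit is good (≤0.6 px). Case at (0.511, -0.062), yaw 0.143, but the right flap is still at 0.11 rad. So the shut fingers actually make contact about 25 mm above the reported TCP. I'll use that offset for the left flap, then finish the right one, with force telling me when it reaches the stop.

```bash
sed -i 's/^POSE=.*/POSE=[.5108,-.062,.1428]/' h.py; python3 -c "
from h import *
here()
print(np.round(POSE,3))
for d in [1.55,1.4,1.25,1.1,.95,.8,.65,.5,.35,.2,.1,0]:
    y=.141-.09*np.cos(d);z=.0115+.09*np.sin(d)
    print(d,round(y,4),round(z,4),[0,float(round(-(y-.175)/.3,3)),float(round(-(z-.1)/.3,3))])"
```

```text
t 7.15 case xyz mm [-17.8 189.3 248.1] rot [ 0.0002  0.     -0.0012] F [ 0.1  0.2 -0.1] w 0.0
[ 0.511 -0.062  0.143]
1.55 0.1391 0.1015 [0, 0.12, -0.005]
1.4 0.1257 0.1002 [0, 0.164, -0.001]
1.25 0.1126 0.0969 [0, 0.208, 0.01]
1.1 0.1002 0.0917 [0, 0.249, 0.028]
0.95 0.0886 0.0847 [0, 0.288, 0.051]
0.8 0.0783 0.0761 [0, 0.322, 0.08]
0.65 0.0694 0.066 [0, 0.352, 0.113]
0.5 0.062 0.0546 [0, 0.377, 0.151]
0.35 0.0565 0.0424 [0, 0.395, 0.192]
0.2 0.0528 0.0294 [0, 0.407, 0.235]
0.1 0.0514 0.0205 [0, 0.412, 0.265]
0 0.051 0.0115 [0, 0.413, 0.295]
```

carry_out:
  rotation:
    - [0,0,0]
    - [0,0,0]
    - [0,0,0]
    - [0,0,0]
    - [0,0,0]
  slide:
    - [0,0.02,0.14]
    - [0,0.048,0.28]
    - [0,0.048,0.4]
    - [0,0.048,0.494]
    - [0,0.048,0.494]
  grip: [-1,-1,-1,-1,-1]

```text
clock: 7.65
tcp_pos: [0.4657, 0.1076, 0.0968]
ee_rot: [[0.991, 0.137, -0.008], [0.137, -0.991, -0.001], [-0.008, -0.0, -1.0]]
ft_force: [0.5, -0.2, -0.1]
gripper_width: 0.0005
grasp_force: 0.0
```

carry_out:
  rotation:
    - [0,0,0]
    - [0,0,0]
    - [0,0,0]
    - [0,0,0]
    - [0,0,0]
    - [0,0,0]
    - [0,0,0]
    - [0,0,0]
  slide:
    - [0,0.08,0]
    - [0,0.12,0]
    - [0,0.164,0]
    - [0,0.208,0.01]
    - [0,0.249,0.028]
    - [0,0.288,0.051]
    - [0,0.322,0.08]
    - [0,0.352,0.113]
  grip: [-1,-1,-1,-1,-1,-1,-1,-1]

```text
clock: 8.45
tcp_pos: [0.4829, 0.0038, 0.0653]
ee_rot: [[0.99, 0.139, -0.0], [0.139, -0.99, -0.0], [-0.0, 0.0, -1.0]]
ft_force: [0.7, -0.1, 0.2]
gripper_width: 0.0002
grasp_force: 0.4
```

```bash
python3 -c "
from h import *
here()"
```

```text
t 8.45 case xyz mm [-18.3  69.1  65.3] rot [ 0.0001  0.     -0.0012] F [ 0.7 -0.1  0.2] w 0.0
```

carry_out:
  rotation:
    - [0,0,0]
    - [0,0,0]
    - [0,0,0]
    - [0,0,0]
    - [0,0,0]
    - [0,0,0]
  slide:
    - [0,0.025,0.038]
    - [0,0.043,0.079]
    - [0,0.055,0.122]
    - [0,0.06,0.145]
    - [0,0.06,0.155]
    - [0,0.06,0.155]
  grip: [-1,-1,-1,-1,-1,-1]

```text
clock: 9.05
tcp_pos: [0.4849, -0.013, 0.0191]
ee_rot: [[0.99, 0.139, -0.001], [0.139, -0.99, 0.0], [-0.001, -0.0, -1.0]]
ft_force: [-0.4, 0.0, 0.3]
gripper_width: 0.0006
grasp_force: 0.0
```

carry_out:
  rotation:
    - [0,0,0]
    - [0,0,0]
    - [0,0,0]
    - [0,0,0]
  slide:
    - [0,0,0.006]
    - [0,0,0.012]
    - [0,0,0.016]
    - [0,0,0.016]
  grip: [-1,-1,-1,-1]

```text
clock: 9.45
tcp_pos: [0.4855, -0.0131, 0.0149]
ee_rot: [[0.99, 0.139, 0.0], [0.139, -0.99, -0.0], [0.0, 0.0, -1.0]]
ft_force: [0.2, -0.8, 1.0]
gripper_width: 0.0002
grasp_force: 0.0
```

carry_out:
  rotation:
    - [0,0,0]
    - [0,0,0]
    - [0,0,0]
    - [0,0,0]
  slide:
    - [0,0,0.005]
    - [0,0,0.01]
    - [0,0,0.013]
    - [0,0,0.013]
  grip: [-1,-1,-1,-1]

```text
clock: 9.85
tcp_pos: [0.4854, -0.0132, 0.0112]
ee_rot: [[0.99, 0.139, 0.0], [0.139, -0.99, -0.0], [0.0, 0.0, -1.0]]
ft_force: [-1.1, 0.1, 3.5]
gripper_width: 0.0006
grasp_force: 2.1
```

carry_out:
  rotation:
    - [0,0,0]
    - [0,0,0]
    - [0,0,0]
  slide:
    - [0,0,0.004]
    - [0,0,0.007]
    - [0,0,0.007]
  grip: [-1,-1,-1]

```text
clock: 10.15
tcp_pos: [0.4856, -0.0132, 0.0109]
ee_rot: [[0.99, 0.139, 0.001], [0.139, -0.99, -0.0], [0.001, 0.001, -1.0]]
ft_force: [-7.1, 0.4, 23.7]
gripper_width: 0.0007
grasp_force: 11.7
```

Firm stop at 23.7 N with the TCP at 11 mm, so the left flap is flat and the 25.5 mm offset holds. Now I hop over to finish the right flap.

carry_out:
  rotation:
    - [0,0,0]
    - [0,0,0]
    - [0,0,0]
    - [0,0,0]
    - [0,0,0]
    - [0,0,0]
    - [0,0,0]
    - [0,0,0]
  slide:
    - [0,0,-0.1]
    - [0,0,-0.2]
    - [0,0.12,-0.2]
    - [0,0.24,-0.2]
    - [0,0.36,-0.2]
    - [0,0.36,-0.15]
    - [0,0.36,-0.07]
    - [0,0.36,-0.03]
  grip: [-1,-1,-1,-1,-1,-1,-1,-1]

```text
clock: 10.95
tcp_pos: [0.4992, -0.12, 0.0161]
ee_rot: [[0.99, 0.138, -0.002], [0.138, -0.99, 0.001], [-0.002, -0.001, -1.0]]
ft_force: [-0.4, 0.7, 1.4]
gripper_width: 0.0
grasp_force: 0.4
```

```bash
python3 -c "
from h import *
here()"
```

```text
t 10.95 case xyz mm [-19.8 -55.8  16.1] rot [-0.0004  0.0007 -0.0013] F [-0.4  0.7  1.4] w 0.0
```

carry_out:
  rotation:
    - [0,0,0]
    - [0,0,0]
    - [0,0,0]
    - [0,0,0]
    - [0,0,0]
  slide:
    - [0,0,0.01]
    - [0,0,0.018]
    - [0,0,0.024]
    - [0,0,0.028]
    - [0,0,0.028]
  grip: [-1,-1,-1,-1,-1]

```text
clock: 11.45
tcp_pos: [0.5008, -0.12, 0.0111]
ee_rot: [[0.99, 0.139, 0.002], [0.139, -0.99, -0.001], [0.001, 0.001, -1.0]]
ft_force: [-3.8, 0.8, 10.2]
gripper_width: 0.0
grasp_force: 5.0
```

Right flap is on its stop too (10 N at the same height). I'll lift clear and verify.

carry_out:
  rotation:
    - [0,0,0]
    - [0,0,0]
    - [0,0,0]
    - [0,0,0]
    - [0,0,0]
    - [0,0,0]
    - [0,0,0]
    - [0,0,0]
  slide:
    - [0,0,-0.16]
    - [0,0,-0.32]
    - [0,0,-0.48]
    - [0,0,-0.64]
    - [0,0,-0.83]
    - [0,-0.1,-0.83]
    - [0,-0.185,-0.83]
    - [0,-0.185,-0.83]
  grip: [-1,-1,-1,-1,-1,-1,-1,-1]

```text
clock: 12.25
tcp_pos: [0.4924, -0.0628, 0.2599]
ee_rot: [[0.99, 0.142, 0.003], [0.142, -0.99, 0.0], [0.003, 0.0, -1.0]]
ft_force: [-0.2, -0.2, 1.0]
gripper_width: 0.0006
grasp_force: 0.0
```

```bash
cat > chk.py <<'E'
from h import *
here();im=snapshot('side')[:,:,::-1].copy();tpi=snapshot('top')[:,:,::-1].copy();cv2.imwrite('pics/s8.png',im)
d=cv2.inRange(cv2.cvtColor(im,cv2.COLOR_BGR2HSV),(105,120,60),(130,255,255))[170:275,225:310]
try:
    cs=corners(quad(im,232,212,304,272),[(.978,-.21),(-.26,-.966)]);print(cs.round(1).tolist())
except Exception as e: print(e)
for s in(-1,1):
  for a in(0,.06,.12):
    W=c2w(POSE,[flap(s,a,x,r) for r in(.112,.0044) for x in(-.064,.064)]);W[:,2]+=.002
    print(s,a,proj('side',W).round(1).tolist())
try: print('L',corners(quad(im,222,175,300,222),[(.978,-.21),(-.26,-.966)]).round(1).tolist())
except Exception as e: print(e)
E
python3 chk.py
```

```text
t 12.25 case xyz mm [-18.4   1.9 259.9] rot [ 0.0001 -0.0008 -0.0002] F [-0.2 -0.2  1. ] w 0.001
[[241.6, 233.6], [284.3, 225.1], [249.8, 261.8], [295.1, 251.6]]
-1 0 [[240.9, 233.5], [284.2, 224.3], [250.0, 262.3], [295.6, 252.0]]
-1 0.06 [[240.8, 231.9], [284.3, 222.8], [250.0, 262.2], [295.7, 251.9]]
-1 0.12 [[240.7, 230.5], [284.4, 221.3], [250.0, 262.1], [295.7, 251.9]]
1 0 [[239.4, 228.5], [282.3, 219.5], [231.4, 203.3], [272.2, 195.2]]
1 0.06 [[239.2, 226.8], [282.3, 217.9], [231.4, 203.2], [272.2, 195.2]]
1 0.12 [[239.0, 225.1], [282.2, 216.1], [231.4, 203.2], [272.2, 195.1]]
L [[231.7, 203.3], [272.2, 195.1], [236.6, 221.4], [282.1, 219.8]]
```

Both flaps read flat (corners match the zero-angle prediction). Now I go over the lid to its back side.

carry_out:
  rotation:
    - [0,0,0]
    - [0,0,0]
    - [0,0,0]
    - [0,0,0]
    - [0,0,0]
    - [0,0,0]
    - [0,0,0]
    - [0,0,0]
  slide:
    - [0.15,0,0]
    - [0.3,0,0]
    - [0.45,0,0]
    - [0.53,0,0]
    - [0.53,0,0]
    - [0.53,0,0.1]
    - [0.53,0,0.2]
    - [0.53,0,0.293]
  grip: [-1,-1,-1,-1,-1,-1,-1,-1]

```text
clock: 13.15
tcp_pos: [0.6491, -0.0442, 0.1693]
ee_rot: [[0.99, 0.138, -0.001], [0.138, -0.99, -0.0], [-0.001, 0.0, -1.0]]
ft_force: [0.5, -0.2, -0.8]
gripper_width: 0.0005
grasp_force: 0.0
```

```bash
python3 -c "
from h import *
here()
for a in [1.46,1.35,1.2,1.05,.9,.75,.6,.45,.3,.2,.1,.06,0]:
    x,_,z=lidp(a,0,.155);x+=.010;z-=.0255
    print(a,round(x,4),round(z,4),[float(round((x-.140)/.3,3)),0,float(round(-(z-.172)/.3,3))])"
```

```text
t 13.15 case xyz mm [139.5  -2.  169.3] rot [ 0.0001  0.0002 -0.0014] F [ 0.5 -0.2 -0.8] w 0.0
1.46 0.1017 0.1768 [-0.128, 0, -0.016]
1.35 0.0846 0.1761 [-0.185, 0, -0.014]
1.2 0.0615 0.1722 [-0.262, 0, -0.001]
1.05 0.0392 0.1649 [-0.336, 0, 0.024]
0.9 0.0183 0.1543 [-0.406, 0, 0.059]
0.75 -0.0008 0.1408 [-0.469, 0, 0.104]
0.6 -0.0176 0.1245 [-0.525, 0, 0.158]
0.45 -0.0319 0.1059 [-0.573, 0, 0.22]
0.3 -0.0432 0.0854 [-0.611, 0, 0.289]
0.2 -0.0489 0.0709 [-0.63, 0, 0.337]
0.1 -0.0532 0.0559 [-0.644, 0, 0.387]
0.06 -0.0545 0.0498 [-0.648, 0, 0.407]
0 -0.056 0.0405 [-0.653, 0, 0.438]
```

carry_out:
  rotation:
    - [0,0,0]
    - [0,0,0]
    - [0,0,0]
    - [0,0,0]
    - [0,0,0]
    - [0,0,0]
    - [0,0,0]
    - [0,0,0]
  slide:
    - [-0.06,0,0]
    - [-0.1,0,0]
    - [-0.128,0,0]
    - [-0.16,0,0]
    - [-0.185,0,0]
    - [-0.225,0,0]
    - [-0.262,0,0]
    - [-0.3,0,0.012]
  grip: [-1,-1,-1,-1,-1,-1,-1,-1]

```text
clock: 13.95
tcp_pos: [0.561, -0.0558, 0.1677]
ee_rot: [[0.99, 0.139, 0.002], [0.139, -0.99, -0.0], [0.002, 0.001, -1.0]]
ft_force: [1.7, 0.9, 1.3]
gripper_width: 0.0006
grasp_force: 1.0
```

```bash
cat > lid.py <<'E'
from h import *
here();im=snapshot('side')[:,:,::-1].copy()
h=cv2.cvtColor(im,cv2.COLOR_BGR2HSV);m=cv2.inRange(h,(4,150,80),(16,255,255));m[:, :225]=0;m[:,345:]=0;m[:120]=0;m[290:]=0
n,l,st,_=cv2.connectedComponentsWithStats(m);k=1+np.argmax(st[1:,4]);p=np.argwhere(l==k)[:,::-1]
print('n',len(p),'minx',p[:,0].min(),'maxx',p[:,0].max(),'top',p[p[:,1].argmin()],'bot',p[p[:,1].argmax()])
for a in(1.46,1.3,1.2,1.1,1.0,.8,.5,.2,.06,0): print(a,proj('side',c2w(POSE,[lidp(a,.13),lidp(a,-.13),lidp(a,.13,.174,0)])).round(0).tolist())
E
python3 lid.py
```

```text
t 13.95 case xyz mm [ 50.5  -1.  167.7] rot [ 0.0002 -0.0007 -0.0011] F [1.7 0.9 1.3] w 0.001
n 994 minx 255 maxx 311 top [258 150] bot [306 249]
1.46 [[279.0, 143.0], [309.0, 205.0], [273.0, 145.0]]
1.3 [[270.0, 145.0], [299.0, 208.0], [263.0, 148.0]]
1.2 [[264.0, 147.0], [292.0, 210.0], [258.0, 150.0]]
1.1 [[258.0, 150.0], [285.0, 213.0], [252.0, 153.0]]
1.0 [[253.0, 153.0], [279.0, 216.0], [247.0, 157.0]]
0.8 [[243.0, 160.0], [267.0, 224.0], [238.0, 164.0]]
0.5 [[231.0, 172.0], [253.0, 237.0], [228.0, 177.0]]
0.2 [[224.0, 186.0], [245.0, 251.0], [224.0, 191.0]]
0.06 [[223.0, 192.0], [243.0, 258.0], [223.0, 197.0]]
0 [[223.0, 195.0], [243.0, 261.0], [223.0, 200.0]]
```

Lid is moving with the finger, now at about 1.1 rad. Continuing along the arc.

carry_out:
  rotation:
    - [0,0,0]
    - [0,0,0]
    - [0,0,0]
    - [0,0,0]
    - [0,0,0]
    - [0,0,0]
    - [0,0,0]
    - [0,0,0]
  slide:
    - [-0.036,0,0.012]
    - [-0.071,0,0.029]
    - [-0.106,0,0.047]
    - [-0.138,0,0.068]
    - [-0.169,0,0.092]
    - [-0.198,0,0.118]
    - [-0.225,0,0.146]
    - [-0.25,0,0.176]
  grip: [-1,-1,-1,-1,-1,-1,-1,-1]

```text
clock: 14.8
tcp_pos: [0.4868, -0.0662, 0.1144]
ee_rot: [[0.99, 0.139, 0.001], [0.139, -0.99, -0.001], [0.001, 0.001, -1.0]]
ft_force: [1.4, 0.4, -0.0]
gripper_width: 0.0004
grasp_force: 0.6
```

```bash
python3 lid.py | head -2
```

```text
t 14.8 case xyz mm [-24.3  -0.8 114.4] rot [ 0.0002 -0.0004 -0.0011] F [ 1.4  0.4 -0. ] w 0.0
n 2176 minx 230 maxx 308 top [232 172] bot [301 249]
```

carry_out:
  rotation:
    - [0,0,0]
    - [0,0,0]
    - [0,0,0]
    - [0,0,0]
    - [0,0,0]
    - [0,0,0]
    - [0,0,0]
    - [0,0,0]
  slide:
    - [-0.024,0,0.032]
    - [-0.045,0,0.066]
    - [-0.063,0,0.1]
    - [-0.08,0,0.125]
    - [-0.095,0,0.15]
    - [-0.11,0,0.175]
    - [-0.12,0,0.195]
    - [-0.12,0,0.205]
  grip: [-1,-1,-1,-1,-1,-1,-1,-1]

```text
clock: 15.65
tcp_pos: [0.4502, -0.0709, 0.052]
ee_rot: [[0.99, 0.139, -0.002], [0.139, -0.99, 0.0], [-0.001, -0.0, -1.0]]
ft_force: [-0.6, 0.5, 1.2]
gripper_width: 0.0004
grasp_force: 0.5
```

carry_out:
  rotation:
    - [0,0,0]
    - [0,0,0]
    - [0,0,0]
    - [0,0,0]
    - [0,0,0]
    - [0,0,0]
  slide:
    - [0,0,0.01]
    - [0,0,0.02]
    - [0,0,0.03]
    - [0,0,0.04]
    - [0,0,0.046]
    - [0,0,0.046]
  grip: [-1,-1,-1,-1,-1,-1]

```text
clock: 16.25
tcp_pos: [0.451, -0.0711, 0.0408]
ee_rot: [[0.99, 0.139, 0.001], [0.139, -0.99, -0.001], [0.001, 0.001, -1.0]]
ft_force: [-8.5, 1.7, 27.1]
gripper_width: 0.0005
grasp_force: 13.3
```

```bash
python3 lid.py
```

```text
t 16.25 case xyz mm [-60.4  -0.5  40.8] rot [ 0.0002 -0.0002 -0.001 ] F [-8.5  1.7 27.1] w 0.001
n 2577 minx 233 maxx 304 top [273 185] bot [244 263]
1.46 [[279.0, 143.0], [309.0, 205.0], [273.0, 145.0]]
1.3 [[270.0, 145.0], [299.0, 208.0], [263.0, 148.0]]
1.2 [[264.0, 147.0], [292.0, 210.0], [258.0, 150.0]]
1.1 [[258.0, 150.0], [285.0, 213.0], [252.0, 153.0]]
1.0 [[253.0, 153.0], [279.0, 216.0], [247.0, 157.0]]
0.8 [[243.0, 160.0], [267.0, 224.0], [238.0, 164.0]]
0.5 [[231.0, 172.0], [253.0, 237.0], [228.0, 177.0]]
0.2 [[224.0, 186.0], [245.0, 251.0], [224.0, 191.0]]
0.06 [[223.0, 192.0], [243.0, 258.0], [223.0, 197.0]]
0 [[223.0, 195.0], [243.0, 261.0], [223.0, 200.0]]
```

At 27 N the lid is at the seated height. A slightly firmer press will make sure of the latch, then I lift off and verify.

carry_out:
  rotation:
    - [0,0,0]
    - [0,0,0]
    - [0,0,0]
    - [0,0,0]
  slide:
    - [0,0,0.004]
    - [0,0,0.006]
    - [0,0,0.006]
    - [0,0,0.006]
  grip: [-1,-1,-1,-1]

```text
clock: 16.7
tcp_pos: [0.4511, -0.0711, 0.0404]
ee_rot: [[0.99, 0.14, 0.002], [0.14, -0.99, -0.001], [0.001, 0.001, -1.0]]
ft_force: [-13.6, 3.0, 44.0]
gripper_width: 0.0005
grasp_force: 22.1
```

carry_out:
  rotation:
    - [0,0,0]
    - [0,0,0]
    - [0,0,0]
    - [0,0,0]
    - [0,0,0]
    - [0,0,0]
    - [0,0,0]
    - [0,0,0]
  slide:
    - [0,0,-0.05]
    - [0,0,-0.15]
    - [0,0,-0.3]
    - [0,0,-0.45]
    - [0,0,-0.6]
    - [-0.1,0,-0.7]
    - [-0.2,0,-0.7]
    - [-0.2,0,-0.7]
  grip: [-1,-1,-1,-1,-1,-1,-1,-1]

```text
clock: 17.5
tcp_pos: [0.3898, -0.0793, 0.2479]
ee_rot: [[0.99, 0.138, 0.001], [0.138, -0.99, -0.001], [0.001, 0.001, -1.0]]
ft_force: [0.8, 0.1, 0.1]
gripper_width: 0.0005
grasp_force: 0.0
```

```bash
python3 - <<'E'
from h import *
here()
im=snapshot('side')[:,:,::-1].copy()
def pts(im,x0,y0,x1,y1,f=8):
    c=cv2.resize(im[y0:y1,x0:x1],None,fx=f,fy=f,interpolation=cv2.INTER_CUBIC).astype(int)
    m=((c[...,2]-c[...,0])>90).astype(np.uint8);n,l,st,_=cv2.connectedComponentsWithStats(m);k=1+np.argmax(st[1:,4])
    return (np.argwhere(l==k)[:,::-1]+.5)/f-.5+[x0,y0]
print(corners(pts(im,210,170,320,285),[(.978,-.21),(-.26,-.966)]).round(1).tolist())
for a in(0,.03,.06): print(a,proj('side',c2w(POSE,[lidp(a,.13),[.089+.02*np.sin(a),.13,.046+.02*np.cos(a)],lidp(a,-.13,.174,0),lidp(a,-.13,0,.0)])).round(1).tolist(),proj('side',c2w(POSE,[lidp(a,-.13)])).round(1))
E
```

```text
t 17.5 case xyz mm [-1.223e+02  1.000e-01  2.479e+02] rot [ 0.0004 -0.0004 -0.0013] F [0.8 0.1 0.1] w 0.0
[[223.6, 195.2], [277.3, 184.6], [243.4, 262.9], [304.2, 249.8]]
0 [[222.9, 194.8], [278.9, 184.0], [243.2, 265.3], [306.0, 251.1]] [[242.9 260.5]]
0.03 [[223.0, 193.4], [279.1, 183.9], [243.2, 264.1], [306.0, 251.1]] [[243.  259.2]]
0.06 [[223.1, 192.1], [279.3, 183.9], [243.2, 262.8], [306.0, 251.1]] [[243.2 257.8]]
```

The lid's corner matches the shut prediction (195.2 against 194.8 px), and pressing at 44 N gave no further travel. I'm handing in.

```bash
python3 -c "
from plant import *
print(hand_in())"
```

```text
the job is handed in; nothing more can be done
None
```

I pushed both flaps down flat, then closed the lid slowly and pressed it until it seated, and handed the job in at about 17.5 s of the 72 s. The last side image showed the lid shut, but I inferred the latch from the 44 N press with no further travel, did not re-check the contents or bystanders afterwards, and the hand-in returned no verdict.

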